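# Slide a loaded galley past the gate of the proofing bed

### The job

Load the little galley into the proofing bed: keep its red gate bar raised by holding the black treadle rod down with one fingertip while another finger pushes the galley, by its push plate, along the chute under the bar until it rests against the head stop. Then let go, so that the gate drops shut behind the tray. Only push: the type must stay standing in the galley untouched, so never lift the galley, do not let the bar come down on the galley or its load, and leave the other things on the table where they are.

Things in the scene. Friction and masses are not known exactly. Their poses are not given: they have to be found in the camera images.
- bed: The proofing bed: a straight chute fixed to the table, 347 mm long. Origin on the table surface, on the centre line, right under the closed gate bar; +x along the chute as the galley is pushed (roughly away from the robot), y left, z up. Dark floor x = -240 to 107 mm, y = -43 to 57, top z = 6 mm. Side rails' inner faces at y = -35 and 35 mm, 6 mm thick, tops z = 20 mm.
- head_stop (a point): Middle of the upper edge of the head stop's near face: a steel bar across the far end of the chute, at bed x = 94 mm, top z = 28 mm. Fully home against it the galley's origin is at bed x = 52 mm; the closed gate bar then stands over the galley's tongue, between tray and push plate, touching nothing.
- gate_bar (a point): Middle of the red gate bar, 8 mm square, which crosses the chute from its shaft to bed y = -13 mm, at bed x = -4 to 4 mm. Closed it spans z = 24 to 32 mm and blocks the galley's 26 mm high rim both ways. It swings up in its own plane, its end up to 90 mm above the table.
- gate (a joint): Gate angle, rad: 0 closed (bar level), 1.15 fully open (stop); from 0.8 on the galley and its load pass freely. It turns on a shaft parallel to the chute at bed y = 49, z = 28 mm, carried by grey blocks at x = -212 and 16 mm (y = 42 to 56, up to z = 36 mm). A light spring shuts it when let go. The treadle opens it, pressed down with about 3 to 8 N.
- treadle (a point): Middle of the black treadle rod's axis. Rod 16 mm thick, 222 mm long, parallel to the chute outside its left rail, bed x = -230 to -8 mm, on a thin arm at each end; turns with the gate, 28 mm from the shaft. Axis at bed y, z: closed 73, 43 mm; at 0.8 rad 76, 21; at 1.0 rad 74, 16; fully open 72, 12 mm. Its top is 8 mm higher. A finger can press anywhere between the arms and slide along it.
- galley: Small bright metal galley (slide tray), loose in the chute before the gate, about 0.4 kg: tray 84 mm (x) by 65 mm, rim 20 mm high. Origin: centre of the tray's underside; +x as the bed's. From its near end a tongue 3 mm thick and 40 mm wide leads back to an upright push plate.
- push_plate (a point): Middle of the rear face of the galley's push plate (44 mm wide, 4 mm thick, standing 33 mm above the chute floor), at galley x = -84 mm, 15 mm above the galley's underside. Push here along the chute.
- type: Lines of metal type, a dark block 51x34x23 mm (origin: centre of underside), standing loose in the galley, its 51 mm side across the galley; not to be touched.
- spacer: Wooden furniture piece 24x40x18 mm (origin: centre of underside), lying loose in the galley behind the type; not to be touched.
- roller: Short ink roller lying on its bracket, orange handle, 132x269x86 mm; leave alone.
- letter: Large wooden sort block 44x36x23 mm; leave alone.
- key: Quoin key with T-handle, 70x90x12 mm, lying flat; leave alone.
- h_block: Blue-grey metal furniture block with H ends, 50x82x26 mm; leave alone.
- lines: Another three lines of metal type, 45x32x26 mm, standing on the table; leave alone.
- quoin: Toothed iron quoin 44x22x18 mm; leave alone.

How it is judged:
On the way, in this order (a step that is already met when the one before it is completed fails the run):
1. a finger holds the gate open while the galley still stands before it (value of joint gate above 0.8 rad and contact force between the fingers and gate above 0.3 N and x of galley in the frame of bed below -0.035 m), for 0.1 s.
2. the galley is on its way under the gate, which a finger holds open (value of joint gate above 0.8 rad and contact force between the fingers and gate above 0.3 N and x of galley in the frame of bed above -0.015 m), for 0.1 s.
3. the galley is home at the head stop with the gate still held open (value of joint gate above 0.7 rad and contact force between the fingers and gate above 0.3 N and x of galley in the frame of bed above 0.047 m), for 0.1 s.
At the end, for the whole second after the job is handed in: The galley lies flat in the chute within 5 mm of the head stop, at rest; the gate is closed (under 0.08 rad) behind its tray; type and spacer stand on the galley's floor (x of galley in the frame of bed above 0.047 m and z of galley in the frame of bed below 0.01 m and y of galley in the frame of bed between -0.006 and 0.006 m and value of joint gate below 0.08 rad and linear speed of galley below 0.01 m/s and z of each of type, spacer in the frame of galley below 0.008 m and angle between type's own z axis and vertical below 0.15 rad and horizontal distance between type and galley below 0.04 m and horizontal distance between spacer and galley below 0.045 m); the robot touches nothing.
It fails at once if the galley is lifted or tipped (more than 8 mm or 0.1 rad) (height (world z) of galley above 0.014 m or angle between galley's own z axis and vertical above 0.1 rad).
It fails at once if the type or the spacer is touched by the fingers, lifted or tipped (contact force between the fingers and type above 1 N or contact force between the fingers and spacer above 1 N or z of any of type, spacer in the frame of galley above 0.012 m or angle between type's own z axis and vertical above 0.3 rad).
It fails at once if the gate bar comes down on the galley or its load, or the galley is forced against it (over 1.5 N) (contact force between gate and galley above 1.5 N or contact force between gate and type above 1.5 N or contact force between gate and spacer above 1.5 N).
It fails at once if another thing on the table is moved more than 15 mm (distance of any of roller, letter, key, h_block, lines, quoin from where it was at the start of the episode above 0.015 m).
It also fails if it takes over 51 s, if anything falls off the work surface, if the arm or the gripper's body presses on something with over 40 N, if the wrist force passes 120 N, or if a joint passes its speed limit or range.

### The arm

A 7-joint arm with a two-finger parallel gripper is mounted at the origin on a cart in front of the work surface, level with it; the furniture and walls round the work are solid. World frame = base frame: x ahead of the robot, y to its left, z up, the work surface at z = 0. Lengths are in m, angles in rad, forces in N, time in s.
With the tool pointing down it reaches from about 0.375 to 0.925 m from the base axis. Payload 3.1 kg.
Tool frame: the origin (TCP) lies midway between the tips of the shut fingers; the grasp point (between the pads) lies 19 mm behind it; z points along the fingers, y is the direction in which the jaws open and shut (so a half turn about z gives the same grasp; the last joint's range is limited). The gripper opens to 85 mm and grips with 20 to 120 N. Pads are 22 mm wide; open, the fingers measure 114 mm over their backs; the gripper's body (76 mm by 85 mm) begins 54 mm behind the grasp point. The pads swing forward as they close: fully open they stand 13 mm farther back than shut.
Start: joints at [-1.445, 0.383, 0.044, 1.598, -0.018, 1.161, -0.05], TCP at [0.144, 0.634, 0.207] pointing down, gripper open.
Joint ranges: [-2.61, 2.61], [-0.41, 2.15], [-1.48, 1.57], [0, 2.5], [-1.57, 4.71], [0.05, 1.97], [-2.85, 2.85]. Speed limits (rad/s): [2.79, 2.79, 3.14, 3.14, 3.14, 3.14, 3.14].

### API

Orientations are given as [roll, pitch, yaw] about the fixed x, y, z axes, in that order (R = Rz(yaw) Ry(pitch) Rx(roll)).
In Python, from rig import robot gives the robot as it stands.
- The arm moves only by the tool step_arm, never from a script. Its arguments are lists of equal length, an entry for each row: "jaw": the opening, from 0 (shut) to 1 (fully open); "slide": the shift along the tool's x, y, z in m, a list of three; "roll": the turn about the tool's z in degrees. In form: {"jaw": [jaw, ...], "slide": [[tx, ty, tz], ...], "roll": [roll, ...]}. A call has 1 to 12 rows; each row is the pose to reach, as a shift and turn from the pose commanded when the call began, along the tool's axes at that moment; what a row does not reach only later rows make up. A row lasts 1/12 s, in which the tool goes at most 41.7 mm and 7.16 degrees, less where a joint would pass 70% of its speed; a pose out of reach is approached as far as the arm can. A call with a gripper value outside its range is refused whole. The fingers move at their own pace and stop on an object; "grip_force" is the grip in N (left out, the last holds). Time passes only in rows, so rows that repeat a pose let the fingers close. It gives the time, the measured TCP pose, the force and the opening at its end, in the units of the state.
- robot.get_state(): the state, without advancing time (a new reading comes with each control period).
- robot.get_image(name): name is "scene" or "top" or "wrist"; returns a dict with "image" (400x640x3 uint8, red, green, blue), "intrinsics" (3x3 intrinsics, pixels), "R" (3x3) and "t" (3): a world point X has camera coordinates R X + t; the wrist camera has in their place "hand_eye" (4x4, takes a point from camera to tool coordinates, whose origin is the TCP and whose axes are the flange's). Camera axes: x right, y down, z forward; pixel columns grow to the right and rows downward; lengths in m; the calibration is good to about 2 mm. A picture is of the moment at which its call begins: read the wrist's pose just before it. There is no depth.
- robot.close_job(): hands the job in, once; it reports no verdict.
The state is a dict: "time_s": time; "joint_positions": joint angles; "dq": joint speeds; "joint_efforts": joint torques, N m; "ee_pos": TCP position; "tcp_rot": TCP orientation; "ft_force": force on the tool from outside, world axes, zero at the start; "wrist_torque": the same for the moment, N m; "width": finger opening in m.
Only numpy, scipy, OpenCV 4.12 (cv2) and the standard library are available. Lean on these libraries where they do the work, as an engineer would, in place of code of your own. Each camera call takes 0.05 s, during which the arm holds its last target. There are 200 camera calls.

## Working session

There is one attempt and no reset: what is moved stays moved. The work goes in short steps, Python scripts to look and compute and a tool call to move; the robot and the scene stay as the last step left them, time stands still between calls to the robot, and variables do not carry over. Pictures are saved under pics/ and viewed, about 8 in all and at most 12, crops included, and the job is handed in when it is done.

Besides the shell and the picture viewer there is one more tool, called after "Request:" in YAML: its name, and indented under it one key for each argument. step_arm: Moves the arm, as the interface text tells. Its arguments: {"type":"object","properties":{"jaw":{"type":"array"},"slide":{"type":"array"},"roll":{"type":"array"},"grip_force":{"type":"number"}},"required":["jaw","slide","roll"]}

```bash
mkdir -p pics; python3 - <<'E'
from rig import robot
import cv2,numpy as np
np.set_printoptions(precision=4,suppress=True)
s=robot.get_state();print(s)
for n in("scene","top"):
    d=robot.get_image(n);cv2.imwrite(f"pics/{n}0.png",d["image"][:,:,::-1])
    print(n,d["intrinsics"],d["R"],d["t"])
    np.savez(f"{n}.npz",**{k:d[k] for k in("intrinsics","R","t")})
E
```

```text
{'time_s': 0.0, 'joint_positions': array([-1.4448,  0.3839,  0.0438,  1.5996, -0.0179,  1.1612, -0.0499]), 'dq': array([-0.0024, -0.0006, -0.0007,  0.0013, -0.0007,  0.0001, -0.0009]), 'joint_efforts': array([  0.0004, -43.3469,   1.0249, -24.951 ,   0.0106,   0.0114,
        -0.    ]), 'ee_pos': array([0.144 , 0.6328, 0.2054]), 'tcp_rot': array([-3.1389,  0.0001,  2.9179]), 'ft_force': array([-0.4036,  0.3138,  0.4421]), 'wrist_torque': array([-0.0008, -0.0154,  0.0073]), 'width': 0.08533960459364905}
scene [[404.3157   0.     325.282 ]
 [  0.     404.3157 199.7134]
 [  0.       0.       1.    ]] [[ 0.5197 -0.8541  0.0205]
 [-0.4323 -0.2836 -0.856 ]
 [ 0.7369  0.436  -0.5166]] [-0.2988  0.3323  0.6628]
top [[404.2692   0.     314.9593]
 [  0.     404.2692 199.0362]
 [  0.       0.       1.    ]] [[ 0.023  -0.9995  0.021 ]
 [-0.9841 -0.0263 -0.1757]
 [ 0.1762 -0.0166 -0.9842]] [0.0081 0.6386 0.8399]
```

View pics/top0.png

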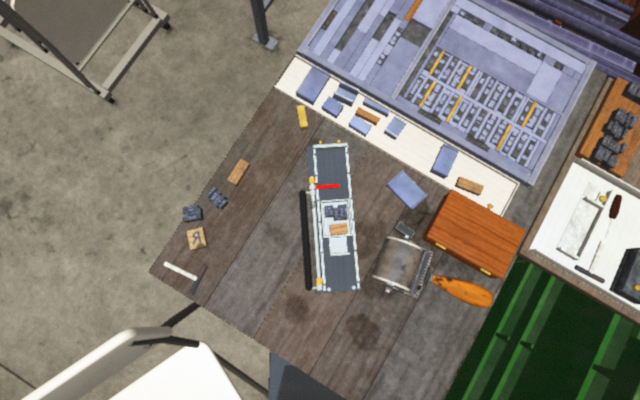

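View pics/scene0.png

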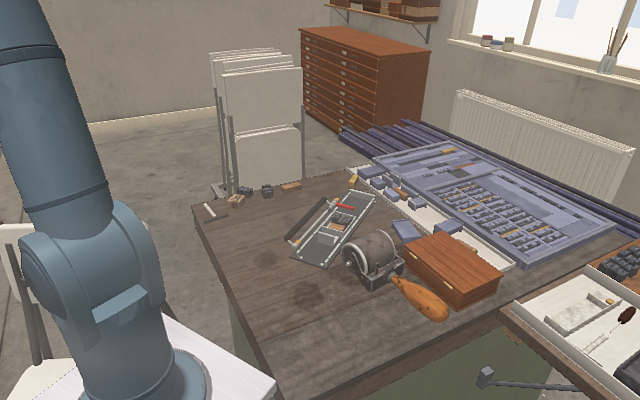

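The top view shows the bed at pixels about (312–360, 142–292), with the red bar at (328,186), the treadle rod at (307,240), the type at (336,212) and the push plate near (340,252). I'll zoom in to measure.

```bash
python3 - <<'E'
import cv2
i=cv2.imread("pics/top0.png")[130:300,285:385]
cv2.imwrite("pics/topc.png",cv2.resize(i,None,fx=3.5*1.0,fy=3.5,interpolation=cv2.INTER_CUBIC))
E
```

```text
(no output)
```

View pics/topc.png

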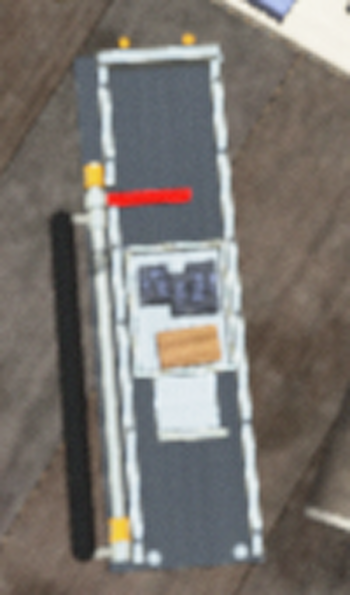

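```bash
cat > h.py <<'E'
import numpy as np
from scipy.optimize import least_squares
def proj(c,X):
    q=c["R"]@np.asarray(X,float).T+c["t"][:,None]; q=c["intrinsics"]@q; return (q[:2]/q[2]).T
def b2w(p,X):
    X=np.atleast_2d(X).astype(float); c,s=np.cos(p[2]),np.sin(p[2])
    return np.c_[p[0]+c*X[:,0]-s*X[:,1],p[1]+s*X[:,0]+c*X[:,1],X[:,2]]
def w2b(p,X):
    X=np.atleast_2d(X).astype(float); c,s=np.cos(p[2]),np.sin(p[2]);d=X[:,:2]-p[:2]
    return np.c_[c*d[:,0]+s*d[:,1],-s*d[:,0]+c*d[:,1],X[:,2]]
def ray(c,uv,z):
    d=np.linalg.inv(c["intrinsics"])@np.r_[uv,1]; d=c["R"].T@d; o=-c["R"].T@c["t"]; return o+d*(z-o[2])/d[2]
E
python3 - <<'E'
from h import *
np.set_printoptions(precision=4,suppress=True)
c=np.load("top.npz")
f=[((264,560),(-.24,-.043,.006)),((107,570),(-.24,.057,.006)),((77,57),(.107,.057,.006)),((191,195),(0,-.013,.032)),((62,211),(-.008,.073,.049)),((82,562),(-.230,.073,.049))]
uv=np.array([np.array(a)/3.5+(285,130)-0.36 for a,_ in f]);X=np.array([b for _,b in f])
r=least_squares(lambda p:(proj(c,b2w(p,X))-uv).ravel(),[.5,0,0]);p=r.x
print(p,r.fun.reshape(-1,2)); np.save("bed.npy",p)
for n,q,z in(("plate top rear",(193,437),.039),("rim far",(187,243),.026),("rim near",(185,375),.026),("stop",(160,60),.028)):
    print(n,w2b(p,ray(c,np.array(q)/3.5+(285,130)-.36,z)))
print("plate target",b2w(p,[[-.16,0,.02],[-.16,.073,.05],[.0,0,0],[-.032,0,0]]), np.degrees(p[2]))
E
```

```text
[ 0.6758 -0.0191  0.0872] [[-0.3356  0.76  ]
 [ 0.3465  0.8658]
 [-0.3929 -0.5101]
 [ 0.285  -0.3755]
 [-0.1341 -0.8203]
 [ 0.211  -0.0333]]
plate top rear [[-0.1581 -0.0012  0.039 ]]
rim far [[-0.0315 -0.0078  0.026 ]]
rim near [[-0.1178 -0.0001  0.026 ]]
stop [[0.0934 0.0012 0.028 ]]
plate target [[ 0.5164 -0.033   0.02  ]
 [ 0.51    0.0397  0.05  ]
 [ 0.6758 -0.0191  0.    ]
 [ 0.6439 -0.0219  0.    ]] 4.996221268718868
```

```bash
cat >> h.py <<'E'
from scipy.spatial.transform import Rotation as Ro
def go(bx,by,z,s=None):
    "tool-frame slide and roll to bring TCP to bed (bx,by), height z, jaws across the bed"
    from rig import robot
    p=np.load("bed.npy");s=s or robot.get_state();R=Ro.from_euler("xyz",s["tcp_rot"]).as_matrix()
    g=b2w(p,[bx,by,z])[0]; d=R.T@(g-s["ee_pos"])
    T=Ro.from_euler("xyz",[np.pi,0,np.pi+p[2]]).as_matrix()
    rv=Ro.from_matrix(R.T@T).as_rotvec(degrees=True)
    print("t",s["time_s"],"bed",w2b(p,s["ee_pos"])[0].round(4),"goal",g.round(4),"slide",d.round(4),"rotvec",rv.round(2),"F",s["ft_force"].round(2),"w",round(s["width"],4))
E
python3 -c "
from h import *
go(-.185,.037,.2)"
```

```text
t 0.1 bed [-0.4729  0.6958  0.2056] goal [0.4883 0.0017 0.2   ] slide [-0.4757 -0.5391  0.007 ] rotvec [ -0.14  -0.02 -17.81] F [-0.24  0.09  0.89] w 0.0853
```

Request:
step_arm:
  jaw: [0.7,0.7,0.7,0.7,0.7,0.7,0.7,0.7,0.7,0.7,0.7,0.7]
  slide:
    - [-0.04,-0.045,0]
    - [-0.08,-0.09,0]
    - [-0.12,-0.135,0]
    - [-0.16,-0.18,0]
    - [-0.2,-0.225,0]
    - [-0.24,-0.27,0]
    - [-0.28,-0.315,0]
    - [-0.32,-0.36,0]
    - [-0.36,-0.405,0]
    - [-0.4,-0.45,0]
    - [-0.44,-0.495,0]
    - [-0.476,-0.539,0.005]
  roll: [-2,-4,-6,-8,-10,-12,-14,-16,-17.8,-17.8,-17.8,-17.8]

```text
time_s: 1.1
ee_pos: [0.3852, 0.1934, 0.206]
tcp_rot: [3.141, -0.0, -3.055]
ft_force: [0.7, 0.0, 0.4]
width: 0.06
```

```bash
python3 -c "
from h import *
go(-.185,.037,.14)"
```

```text
t 1.1 bed [-0.271  0.237  0.206] goal [0.4883 0.0017 0.14  ] slide [-0.086  -0.2     0.0659] rotvec [ 0.03 -0.   -0.01] F [0.74 0.04 0.41] w 0.06
```

Request:
step_arm:
  jaw: [0.7,0.7,0.7,0.7,0.7,0.7,0.7,0.7,0.7]
  slide:
    - [-0.015,-0.035,0.01]
    - [-0.03,-0.07,0.02]
    - [-0.045,-0.105,0.03]
    - [-0.06,-0.14,0.045]
    - [-0.075,-0.175,0.055]
    - [-0.086,-0.2,0.066]
    - [-0.086,-0.2,0.066]
    - [-0.086,-0.2,0.066]
    - [-0.086,-0.2,0.066]
  roll: [0,0,0,0,0,0,0,0,0]

```text
time_s: 1.85
ee_pos: [0.4873, 0.0044, 0.1397]
tcp_rot: [3.141, -0.001, -3.054]
ft_force: [0.3, 0.1, -0.4]
width: 0.0599
```

```bash
python3 - <<'E'
from h import *
from rig import robot
import cv2
go(-.185,.037,.08)
s=robot.get_state();d=robot.get_image("wrist");im=d["image"][:,:,::-1].copy()
H=np.linalg.inv(d["hand_eye"]);K=d["intrinsics"];p=np.load("bed.npy")
R=Ro.from_euler("xyz",s["tcp_rot"]).as_matrix()
def pw(X):
    q=(np.atleast_2d(b2w(p,X))-s["ee_pos"])@R; q=H[:3,:3]@q.T+H[:3,3:]; q=K@q; return (q[:2]/q[2]).T
for X in [(-.158,-.022,.039),(-.158,.022,.039),(-.24,-.043,.006),(-.24,.057,.006),(0,-.013,.032),(-.008,.073,.043),(-.23,.073,.043),(-.032,-.0325,.026)]:
    u=pw(X)[0];print(X,u.round(0))
    if abs(u).max()<3000: cv2.drawMarker(im,tuple(int(v) for v in u),(0,255,0),0,10)
cv2.imwrite("pics/w1.png",im);print(d["hand_eye"])
E
```

```text
t 1.85 bed [-0.1857  0.0399  0.1397] goal [0.4883 0.0017 0.08  ] slide [-0.0008 -0.0029  0.0597] rotvec [ 0.03 -0.07  0.  ] F [ 0.26  0.1  -0.36] w 0.0599
(-0.158, -0.022, 0.039) [249. 220.]
(-0.158, 0.022, 0.039) [296. 220.]
(-0.24, -0.043, 0.006) [228. 126.]
(-0.24, 0.057, 0.006) [334. 126.]
(0, -0.013, 0.032) [267. 353.]
(-0.008, 0.073, 0.043) [347. 355.]
(-0.23, 0.073, 0.043) [355. 141.]
(-0.032, -0.0325, 0.026) [249. 325.]
[[ 2.30116834e-04 -9.57443309e-01 -2.88621305e-01  7.34761660e-02]
 [ 9.99999860e-01  3.57845821e-04 -3.89785101e-04  1.39745763e-03]
 [ 4.76479065e-04 -2.88621174e-01  9.57443257e-01 -1.65984932e-01]
 [ 0.00000000e+00  0.00000000e+00  0.00000000e+00  1.00000000e+00]]
```

View pics/w1.png

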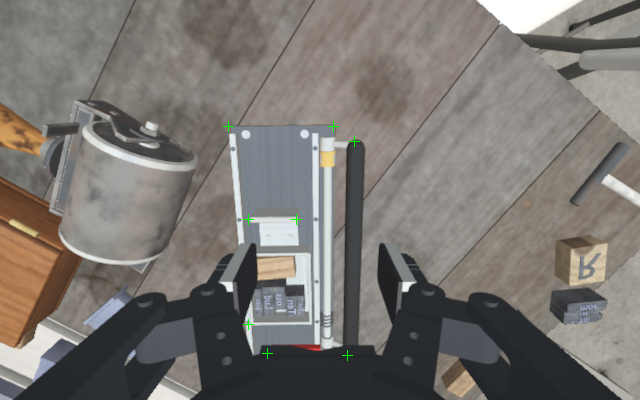

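Measurement agrees with the wrist view: the projected bed corners, plate edge at (249–296, 220) and rod end (355,141) fall on the image features. Now I'll descend onto the rod.

Request:
step_arm:
  jaw: [0.7,0.7,0.7,0.7,0.7,0.7]
  slide:
    - [0,-0.001,0.025]
    - [0,-0.001,0.05]
    - [0,-0.001,0.075]
    - [0,-0.001,0.085]
    - [0,-0.001,0.085]
    - [0,-0.001,0.085]
  roll: [0,0,0,0,0,0]

```text
time_s: 2.4
ee_pos: [0.4879, 0.0038, 0.0553]
tcp_rot: [3.141, -0.0, -3.053]
ft_force: [-0.4, -0.4, -0.4]
width: 0.0598
```

```bash
python3 -c "
from h import *
go(-.185,.037,.02)"
```

```text
t 2.4 bed [-0.1852  0.0392  0.0553] goal [0.4883 0.0017 0.02  ] slide [-0.0002 -0.0022  0.0353] rotvec [ 0.02 -0.02  0.09] F [-0.4  -0.42 -0.43] w 0.0598
```

Request:
step_arm:
  jaw: [0.7,0.7,0.7,0.7,0.7,0.7]
  slide:
    - [0,-0.002,0.005]
    - [0,-0.002,0.01]
    - [0,-0.002,0.015]
    - [0,-0.002,0.02]
    - [0,-0.002,0.02]
    - [0,-0.002,0.02]
  roll: [0,0,0,0,0,0]

```text
time_s: 2.9
ee_pos: [0.4878, 0.0007, 0.0348]
tcp_rot: [-3.141, -0.001, -3.055]
ft_force: [-0.2, -1.4, -0.4]
width: 0.0599
```

```bash
python3 - <<'E'
from h import *
from rig import robot
import cv2
go(-.185,.037,.02)
d=robot.get_image("wrist");t=robot.get_image("top")["image"]
a=d["image"][100:400,160:460];b=cv2.resize(t[130:300,285:385],None,fx=3,fy=3,interpolation=cv2.INTER_CUBIC)
o=np.zeros((510,760,3),np.uint8);o[:450,:450]=cv2.resize(a,(450,450));o[:,455:755]=b
cv2.imwrite("pics/w2.png",o[:,:,::-1])
E
```

```text
t 2.9 bed [-0.1855  0.036   0.0348] goal [0.4883 0.0017 0.02  ] slide [-0.0005  0.001   0.0148] rotvec [-0.01 -0.05 -0.02] F [-0.16 -1.38 -0.4 ] w 0.0599
```

View pics/w2.png

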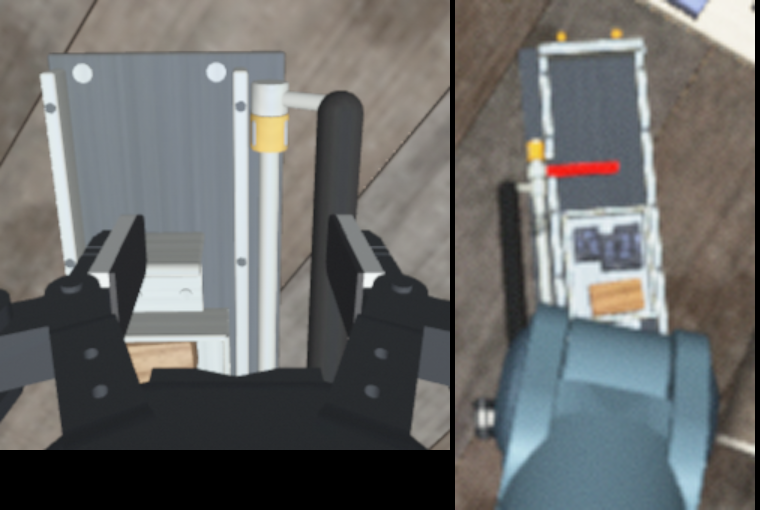

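```bash
python3 - <<'E'
from h import *
from rig import robot
d=robot.get_image("wrist");K=d["intrinsics"];H=np.linalg.inv(d["hand_eye"]);print(K)
for x in(.011,-.011):
  for z in(-.03,-.015,-.006,0):
    for y in(-.03,.03):
      q=K@(H[:3,:3]@[x,y,z]+H[:3,3]);u=q[:2]/q[2];print(x,z,y,((u-[160,100])*1.5).round(0))
E
```

```text
[[308.7869848    0.         317.0722763 ]
 [  0.         308.7869848  197.83412683]
 [  0.           0.           1.        ]]
0.011 -0.03 -0.03 [138. 211.]
0.011 -0.03 0.03 [325. 211.]
0.011 -0.015 -0.03 [146. 193.]
0.011 -0.015 0.03 [317. 193.]
0.011 -0.006 -0.03 [151. 184.]
0.011 -0.006 0.03 [313. 184.]
0.011 0 -0.03 [154. 178.]
0.011 0 0.03 [311. 178.]
-0.011 -0.03 -0.03 [142. 271.]
-0.011 -0.03 0.03 [321. 272.]
-0.011 -0.015 -0.03 [150. 249.]
-0.011 -0.015 0.03 [314. 249.]
-0.011 -0.006 -0.03 [154. 237.]
-0.011 -0.006 0.03 [310. 237.]
-0.011 0 -0.03 [156. 230.]
-0.011 0 0.03 [308. 230.]
```

```bash
python3 - <<'E'
from rig import robot
import cv2
d=robot.get_image("wrist")["image"][190:340,180:460,::-1]
cv2.imwrite("pics/w3.png",cv2.resize(d,None,fx=2.8,fy=2.8,interpolation=cv2.INTER_CUBIC))
E
```

```text
(no output)
```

View pics/w3.png

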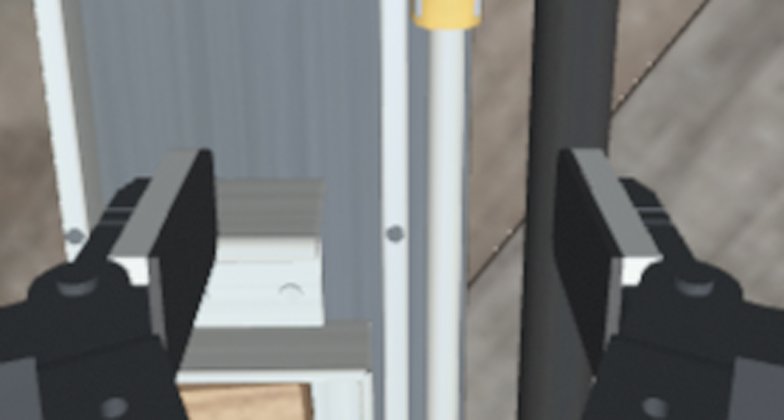

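The pads are about 7 mm thick and their tips sit higher than I had assumed. The gate is still shut, with the bar in its original place. I'll shift the finger 5 mm outward to centre it on the rod and go down slowly, watching the force.

Request:
step_arm:
  jaw: [0.7,0.7,0.7,0.7,0.7,0.7]
  slide:
    - [0,0.003,0]
    - [0,0.006,0]
    - [0,0.006,0.003]
    - [0,0.006,0.006]
    - [0,0.006,0.01]
    - [0,0.006,0.01]
  roll: [0,0,0,0,0,0]

```text
time_s: 3.6
ee_pos: [0.4868, 0.0066, 0.0241]
tcp_rot: [-3.141, -0.002, -3.055]
ft_force: [-0.2, -0.9, -0.6]
width: 0.0595
```

```bash
python3 -c "
from h import *
go(-.185,.041,.02)"
```

```text
t 3.6 bed [-0.1861  0.0421  0.0241] goal [0.4879 0.0057 0.02  ] slide [-0.0011 -0.0011  0.0041] rotvec [-0.02 -0.11 -0.01] F [-0.2  -0.92 -0.58] w 0.0595
```

```bash
python3 - <<'E'
from rig import robot
import cv2,numpy as np
d=robot.get_image("wrist")["image"][190:340,180:460,::-1]
cv2.imwrite("pics/w4.png",cv2.resize(d,None,fx=2.8,fy=2.8,interpolation=cv2.INTER_CUBIC))
for n in("top0","now"):
    t=cv2.imread("pics/top0.png")[:,:,::-1] if n=="top0" else robot.get_image("top")["image"]
    t=t.astype(int);m=(t[...,0]>150)&(t[...,1]<70)&(t[...,2]<70);m[:150]=0;m[220:]=0;y,x=np.nonzero(m[:,290:370]);print(n,x.min()+290,x.max()+290,y.min(),y.max(),len(x))
E
```

```text
top0 316 338 184 188 83
now 316 338 184 188 82
```

View pics/w4.png

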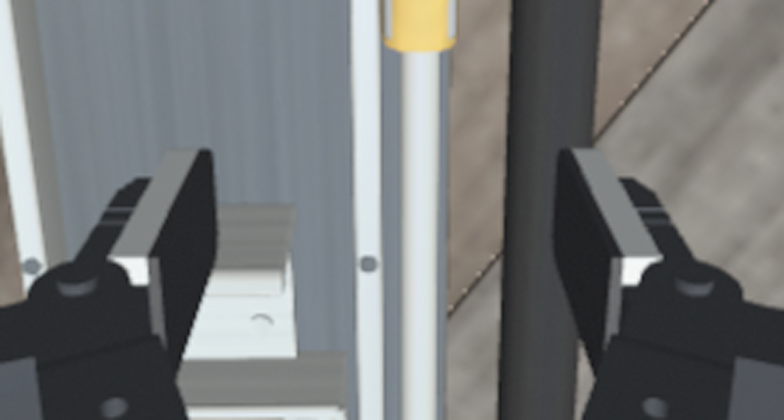

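The tip seen in the image lies about level with the rod's top, and the pad is slightly too far out (inner edge 560, rod 510–600). I'll shift back 4 mm and keep going down.

Request:
step_arm:
  jaw: [0.7,0.7,0.7,0.7,0.7,0.7]
  slide:
    - [0,-0.004,0]
    - [0,-0.004,0]
    - [0,-0.004,0.004]
    - [0,-0.004,0.008]
    - [0,-0.004,0.01]
    - [0,-0.004,0.01]
  roll: [0,0,0,0,0,0]

```text
time_s: 4.2
ee_pos: [0.4886, 0.0065, 0.0156]
tcp_rot: [3.137, 0.0, -3.053]
ft_force: [-1.0, 5.1, 7.5]
width: 0.0599
```

```bash
cat >> h.py <<'E'
def bar():
    from rig import robot
    t=robot.get_image("top")["image"].astype(int);m=(t[...,0]>150)&(t[...,1]<70)&(t[...,2]<70);m[:150]=0;m[220:]=0;y,x=np.nonzero(m[:,290:370]);print("bar",(x.min()+290,x.max()+290,y.min(),y.max(),len(x)) if len(x) else None)
E
python3 -c "
from h import *
go(-.185,.038,.02);bar()"
```

```text
t 4.2 bed [-0.1843  0.0417  0.0156] goal [0.4882 0.0027 0.02  ] slide [ 0.0007 -0.0037 -0.0044] rotvec [0.27 0.01 0.08] F [-1.03  5.07  7.53] w 0.0599
bar (np.int64(316), np.int64(338), np.int64(183), np.int64(188), 81)
```

Request:
step_arm:
  jaw: [0.7,0.7,0.7,0.7,0.7,0.7]
  slide:
    - [0,0,-0.005]
    - [0,0,-0.01]
    - [0,0,-0.015]
    - [0,0,-0.015]
    - [0,0,-0.015]
    - [0,0,-0.015]
  roll: [0,0,0,0,0,0]

```text
time_s: 4.75
ee_pos: [0.4877, 0.0025, 0.03]
tcp_rot: [-3.141, -0.0, -3.055]
ft_force: [0.7, -0.2, 0.5]
width: 0.0598
```

```bash
python3 - <<'E'
from h import *
from rig import robot
import cv2
go(-.185,.038,.02)
a=robot.get_image("wrist")["image"][190:340,180:460];b=robot.get_image("scene")["image"][180:280,270:400]
o=np.zeros((590,784,3),np.uint8);o[:300,:560]=cv2.resize(a,(560,300),interpolation=cv2.INTER_CUBIC);o[305:585,:364]=cv2.resize(b,(364,280),interpolation=cv2.INTER_CUBIC)
cv2.imwrite("pics/w5.png",o[:,:,::-1])
E
```

```text
t 4.75 bed [-0.1855  0.0379  0.03  ] goal [0.4882 0.0027 0.02  ] slide [-0.0005  0.0001  0.01  ] rotvec [-0.01 -0.02 -0.04] F [ 0.69 -0.21  0.46] w 0.0598
```

View pics/w5.png

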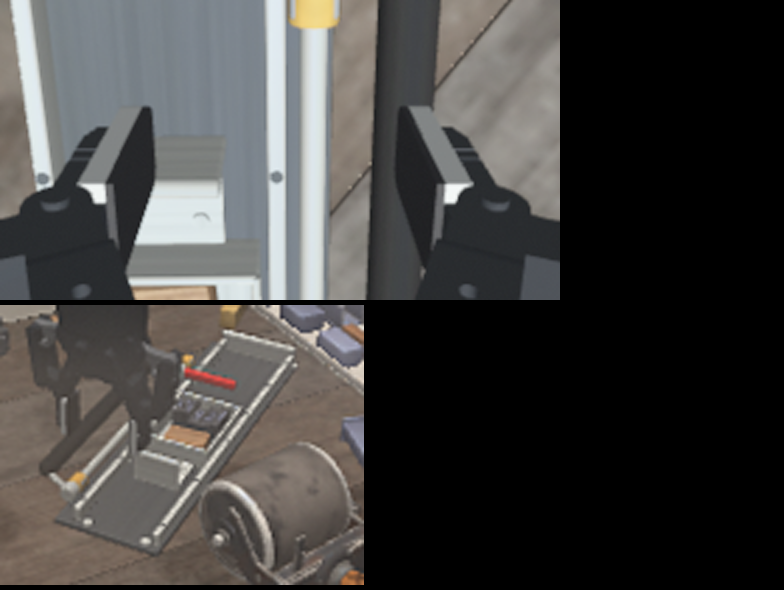

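```bash
python3 - <<'E'
from h import *
c=np.load("scene.npz");p=np.load("bed.npy")
def s(X): return ((proj(c,b2w(p,[X]))[0]-[270,180])*2.8+[0,305]).round(0)
print("rod ends",s((-.23,.073,.043)),s((-.008,.073,.043)),"plate top",s((-.158,.022,.039)),s((-.158,-.022,.039)))
for z in(.03,.04,.05,.06):
    print(z,"A",s((-.185,.0715,z)),s((-.185,.078,z)),"B",s((-.185,.0045,z)),s((-.175,.0045,z)))
E
```

```text
rod ends [ 42. 471.] [155. 355.] plate top [132. 448.] [176. 461.]
0.03 A [ 70. 456.] [ 63. 454.] B [136. 477.] [141. 471.]
0.04 A [ 69. 447.] [ 63. 445.] B [136. 468.] [141. 462.]
0.05 A [ 69. 438.] [ 63. 436.] B [136. 459.] [141. 453.]
0.06 A [ 69. 429.] [ 63. 427.] B [136. 450.] [141. 444.]
```

Scene view projection shows tips at z ≈ 0.06 with the TCP at 0.030. So at this opening the tips sit about 30 mm behind the TCP, and the gripper body about 70 mm above the tips. The pad is centred on the rod, so I'll press straight down.

Request:
step_arm:
  jaw: [0.7,0.7,0.7,0.7,0.7,0.7,0.7,0.7]
  slide:
    - [0,0,0.006]
    - [0,0,0.012]
    - [0,0,0.018]
    - [0,0.001,0.022]
    - [0,0.001,0.026]
    - [0,0.001,0.028]
    - [0,0.001,0.028]
    - [0,0.001,0.028]
  roll: [0,0,0,0,0,0,0,0]

```text
time_s: 5.52
ee_pos: [0.4889, 0.0061, 0.0022]
tcp_rot: [3.139, 0.001, -3.053]
ft_force: [-1.1, 3.8, 4.4]
width: 0.0595
```

```bash
python3 -c "
from h import *
go(-.185,.038,-.004);bar()"
```

```text
t 5.5167 bed [-0.1839  0.0414  0.0022] goal [ 0.4882  0.0027 -0.004 ] slide [ 0.0011 -0.0034  0.0061] rotvec [0.15 0.06 0.06] F [-1.12  3.77  4.43] w 0.0595
bar (np.int64(315), np.int64(334), np.int64(181), np.int64(187), 72)
```

```bash
python3 - <<'E'
from h import *
c=np.load("top.npz");p=np.load("bed.npy")
for t in(0,.2,.4,.6,.8,.9,1,1.15):
    X=[(0,.049-.062*np.cos(t)+o*np.sin(t),.028+.062*np.sin(t)+o*np.cos(t)) for o in(-.004,.004)]
    zr=.028+.028*np.sin(.566-t)+.008
    print(t,proj(c,b2w(p,X)).round(1).tolist(),"rodtop",round(zr,4))
E
```

```text
0 [[339.2, 185.7], [339.5, 185.0]] rodtop 0.051
0.2 [[339.5, 184.6], [339.0, 183.9]] rodtop 0.046
0.4 [[338.6, 183.5], [337.5, 182.9]] rodtop 0.0406
0.6 [[336.7, 182.6], [334.9, 182.1]] rodtop 0.035
0.8 [[333.7, 181.8], [331.2, 181.4]] rodtop 0.0295
0.9 [[331.8, 181.5], [329.1, 181.2]] rodtop 0.0268
1 [[329.7, 181.2], [326.8, 181.0]] rodtop 0.0242
1.15 [[326.2, 180.9], [322.9, 180.8]] rodtop 0.0206
```

Request:
step_arm:
  jaw: [0.7,0.7,0.7,0.7,0.7]
  slide:
    - [0,0,0.003]
    - [0,0,0.006]
    - [0,0,0.008]
    - [0,0,0.008]
    - [0,0,0.008]
  roll: [0,0,0,0,0]

```text
time_s: 5.98
ee_pos: [0.489, 0.0057, -0.0058]
tcp_rot: [3.139, 0.001, -3.054]
ft_force: [-0.0, 3.0, 4.6]
width: 0.06
```

```bash
python3 -c "
from h import *
go(-.185,.038,-.006);bar()"
```

```text
t 5.9833 bed [-0.1839  0.041  -0.0058] goal [ 0.4882  0.0027 -0.006 ] slide [ 0.0011 -0.003   0.0002] rotvec [0.12 0.07 0.04] F [-0.02  2.97  4.64] w 0.06
bar (np.int64(314), np.int64(328), np.int64(180), np.int64(187), 56)
```

Request:
step_arm:
  jaw: [0.7,0.7,0.7,0.7,0.7,0.7,0.7,0.7,0.7,0.7,0.7,0.7]
  slide:
    - [-0.004,0,0]
    - [-0.008,0,0]
    - [-0.011,0,0]
    - [-0.013,0,0]
    - [-0.015,0,0]
    - [-0.017,0,0]
    - [-0.019,0,0]
    - [-0.021,0,0]
    - [-0.024,0,0]
    - [-0.027,0,0]
    - [-0.03,0,0]
    - [-0.034,0,0]
  roll: [0,0,0,0,0,0,0,0,0,0,0,0]

```text
time_s: 7.03
ee_pos: [0.5147, 0.0057, -0.0077]
tcp_rot: [3.14, -0.014, -3.056]
ft_force: [-8.9, -0.6, 10.1]
width: 0.0599
```

```bash
python3 - <<'E'
from h import *
from rig import robot
import cv2
go(-.042,.041,-.006);bar()
a=robot.get_image("wrist")["image"][130:360,180:460];b=robot.get_image("top")["image"][130:300,285:385]
o=np.zeros((500,790,3),np.uint8);o[:410,:490]=cv2.resize(a,(490,410));o[:493,495:785]=cv2.resize(b,(290,493),interpolation=cv2.INTER_CUBIC)
cv2.imwrite("pics/w6.png",o[:,:,::-1])
E
```

```text
t 7.0333 bed [-0.1583  0.0387 -0.0077] goal [ 0.6304  0.0181 -0.006 ] slide [-0.1163  0.0025 -0.0033] rotvec [ 0.08 -0.8  -0.08] F [-8.89 -0.58 10.06] w 0.0599
bar (np.int64(313), np.int64(326), np.int64(180), np.int64(187), 50)
```

View pics/w6.png

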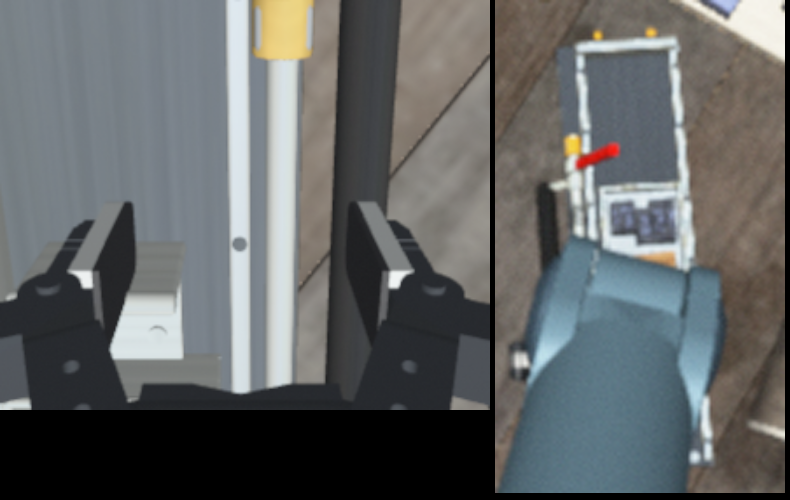

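Request:
step_arm:
  jaw: [0.7,0.7,0.7,0.7,0.7,0.7,0.7,0.7,0.7,0.7,0.7,0.7]
  slide:
    - [-0.003,0,-0.001]
    - [-0.007,0,-0.002]
    - [-0.011,0,-0.002]
    - [-0.015,0,-0.002]
    - [-0.019,0,-0.002]
    - [-0.023,0,-0.002]
    - [-0.027,0,-0.002]
    - [-0.031,0,-0.002]
    - [-0.035,0,-0.002]
    - [-0.039,0,-0.002]
    - [-0.043,0,-0.002]
    - [-0.047,0,-0.002]
  roll: [0,0,0,0,0,0,0,0,0,0,0,0]

```text
time_s: 8.18
ee_pos: [0.5628, 0.0095, -0.0059]
tcp_rot: [3.141, -0.012, -3.056]
ft_force: [-7.3, -1.4, 6.3]
width: 0.0593
```

```bash
python3 -c "
from h import *
go(-.042,.038,-.006);bar()"
```

```text
t 8.1833 bed [-0.1101  0.0383 -0.0059] goal [ 0.6306  0.0151 -0.006 ] slide [-0.0681 -0.0003 -0.0007] rotvec [ 0.03 -0.68 -0.07] F [-7.26 -1.37  6.29] w 0.0593
bar (np.int64(319), np.int64(328), np.int64(181), np.int64(184), 26)
```

Request:
step_arm:
  jaw: [0.7,0.7,0.7,0.7,0.7,0.7,0.7,0.7,0.7,0.7,0.7,0.7]
  slide:
    - [-0.004,0,0]
    - [-0.008,0,0]
    - [-0.012,0,0]
    - [-0.016,0,0]
    - [-0.02,0,0]
    - [-0.024,0,0]
    - [-0.028,0,0]
    - [-0.032,0,0]
    - [-0.036,0,0]
    - [-0.04,0,0]
    - [-0.044,0,0]
    - [-0.048,0,0]
  roll: [0,0,0,0,0,0,0,0,0,0,0,0]

```text
time_s: 9.23
ee_pos: [0.6102, 0.0133, -0.0058]
tcp_rot: [3.141, -0.013, -3.056]
ft_force: [-8.5, -1.6, 7.6]
width: 0.0595
```

```bash
python3 - <<'E'
from h import *
from rig import robot
import cv2
go(-.042,.038,-.006)
a=robot.get_image("wrist")["image"][130:360,180:460];b=robot.get_image("top")["image"][130:300,285:385];c=robot.get_image("scene")["image"][170:280,270:400]
o=np.zeros((500,790,3),np.uint8);o[:240,:290]=cv2.resize(a,(290,240));o[245:495,:295]=cv2.resize(c,(295,250),interpolation=cv2.INTER_CUBIC);o[:493,495:785]=cv2.resize(b,(290,493),interpolation=cv2.INTER_CUBIC)
cv2.imwrite("pics/w7.png",o[:,:,::-1])
E
```

```text
t 9.2333 bed [-0.0625  0.038  -0.0058] goal [ 0.6306  0.0151 -0.006 ] slide [-0.0205  0.     -0.    ] rotvec [ 0.03 -0.74 -0.09] F [-8.48 -1.64  7.63] w 0.0595
```

View pics/w7.png

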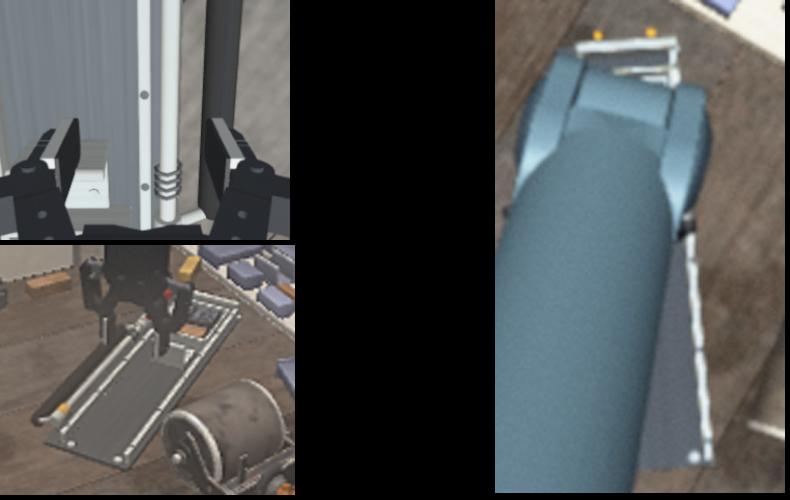

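Request:
step_arm:
  jaw: [0.7,0.7,0.7,0.7,0.7,0.7,0.7,0.7]
  slide:
    - [-0.004,0,0]
    - [-0.008,0,0]
    - [-0.011,0,0]
    - [-0.014,0,0]
    - [-0.016,0,0]
    - [-0.018,0,0]
    - [-0.02,0,0]
    - [-0.02,0,0]
  roll: [0,0,0,0,0,0,0,0]

```text
time_s: 10.05
ee_pos: [0.6283, 0.0148, -0.0058]
tcp_rot: [3.14, -0.017, -3.057]
ft_force: [-11.9, -0.6, 12.6]
width: 0.06
```

```bash
python3 -c "
from h import *
go(-.042,.038,-.006)"
```

```text
t 10.05 bed [-0.0444  0.0378 -0.0058] goal [ 0.6306  0.0151 -0.006 ] slide [-0.0024  0.0002  0.0002] rotvec [ 0.08 -0.98 -0.15] F [-11.9   -0.62  12.55] w 0.06
```

Request:
step_arm:
  jaw: [0.7,0.7,0.7,0.7,0.7]
  slide:
    - [-0.001,0,0]
    - [-0.002,0,0]
    - [-0.003,0,0]
    - [-0.004,0,0]
    - [-0.004,0,0]
  roll: [0,0,0,0,0]

```text
time_s: 10.47
ee_pos: [0.6282, 0.0146, -0.0062]
tcp_rot: [3.139, -0.025, -3.058]
ft_force: [-18.8, -0.4, 17.4]
width: 0.0597
```

```bash
python3 - <<'E'
from h import *
from rig import robot
import cv2
go(-.042,.038,-.006)
b=robot.get_image("top")["image"][130:200,290:370];c=robot.get_image("scene")["image"][170:260,290:400]
o=np.zeros((500,790,3),np.uint8);o[:350,:400]=cv2.resize(b,(400,350),interpolation=cv2.INTER_CUBIC);o[:315,402:787]=cv2.resize(c,(385,315),interpolation=cv2.INTER_CUBIC)
cv2.imwrite("pics/w8.png",o[:360,:,::-1])
E
```

```text
t 10.4667 bed [-0.0445  0.0377 -0.0062] goal [ 0.6306  0.0151 -0.006 ] slide [-0.0025  0.0003 -0.0003] rotvec [ 0.14 -1.44 -0.23] F [-18.78  -0.35  17.44] w 0.0597
```

View pics/w8.png

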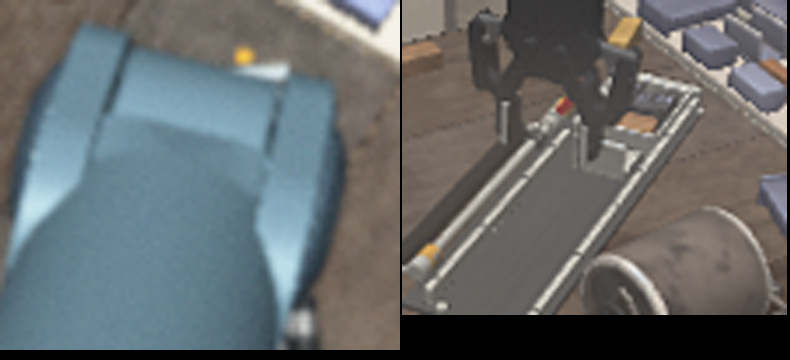

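The galley is firmly against the stop: the tool did not advance over the last 4 mm commanded and the force rose to 19 N. The pad front is at bed x ≈ -0.033. I'll back the finger off the plate, then rise gently so the gate shuts.

Request:
step_arm:
  jaw: [0.7,0.7,0.7,0.7,0.7,0.7,0.7]
  slide:
    - [0.003,0,0]
    - [0.006,0,0]
    - [0.009,0,0]
    - [0.012,0,0]
    - [0.015,0,0]
    - [0.018,0,0]
    - [0.018,0,0]
  roll: [0,0,0,0,0,0,0]

```text
time_s: 11.15
ee_pos: [0.6271, 0.0148, -0.0017]
tcp_rot: [-3.14, 0.01, -3.055]
ft_force: [2.2, -2.0, 4.7]
width: 0.0598
```

Request:
step_arm:
  jaw: [0.7,0.7,0.7,0.7,0.7,0.7,0.7,0.7,0.7,0.7,0.7,0.7]
  slide:
    - [0,0,-0.003]
    - [0,0,-0.006]
    - [0,0,-0.009]
    - [0,0,-0.012]
    - [0,0,-0.015]
    - [0,0,-0.018]
    - [0,0,-0.022]
    - [0,0,-0.026]
    - [0,0,-0.03]
    - [0,0,-0.035]
    - [0,0,-0.045]
    - [0,0,-0.06]
  roll: [0,0,0,0,0,0,0,0,0,0,0,0]

```text
time_s: 12.15
ee_pos: [0.6205, 0.0165, 0.0554]
tcp_rot: [3.141, -0.004, -3.054]
ft_force: [0.2, 1.1, 0.2]
width: 0.0599
```

Request:
step_arm:
  jaw: [0.7,0.7,0.7,0.7,0.7,0.7,0.7,0.7,0.7,0.7,0.7,0.7]
  slide:
    - [0,0,-0.03]
    - [0,0,-0.06]
    - [0,0,-0.09]
    - [0,0,-0.12]
    - [0.03,0,-0.13]
    - [0.06,0,-0.13]
    - [0.09,0.01,-0.13]
    - [0.12,0.03,-0.13]
    - [0.13,0.06,-0.13]
    - [0.13,0.1,-0.13]
    - [0.13,0.14,-0.13]
    - [0.13,0.16,-0.13]
  roll: [0,0,0,0,0,0,0,0,0,0,0,0]

```text
time_s: 13.15
ee_pos: [0.4778, 0.1697, 0.1878]
tcp_rot: [3.137, 0.002, -3.049]
ft_force: [0.5, -0.1, 0.4]
width: 0.0598
```

```bash
python3 - <<'E'
from h import *
from rig import robot
import cv2
go(-.2,.2,.2);bar()
b=robot.get_image("top")["image"][130:250,285:385];c=robot.get_image("scene")["image"][170:270,280:390]
o=np.zeros((480,790,3),np.uint8);o[:480,:400]=cv2.resize(b,(400,480),interpolation=cv2.INTER_CUBIC);o[:350,402:787]=cv2.resize(c,(385,350),interpolation=cv2.INTER_CUBIC)
cv2.imwrite("pics/w9.png",o[:,:,::-1])
E
```

```text
t 13.15 bed [-0.1808  0.2053  0.1878] goal [0.4591 0.1627 0.2   ] slide [ 0.0192 -0.0051 -0.0123] rotvec [0.26 0.09 0.31] F [ 0.47 -0.09  0.41] w 0.0598
bar (np.int64(316), np.int64(337), np.int64(185), np.int64(188), 61)
```

View pics/w9.png

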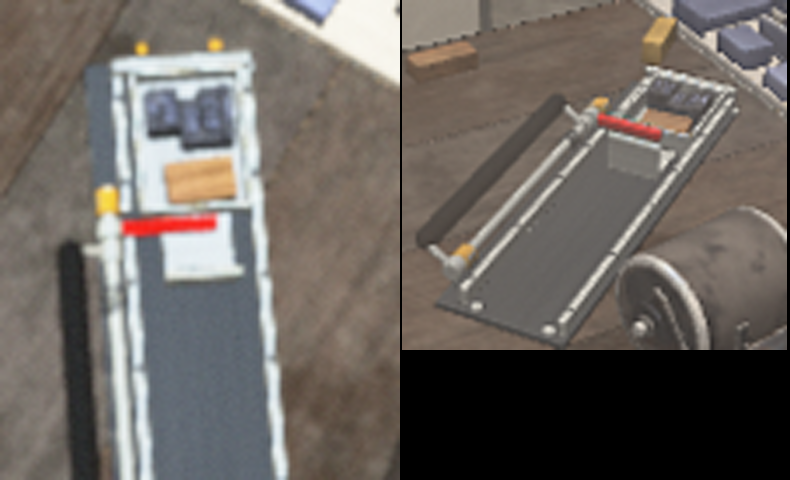

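```bash
python3 - <<'E'
from h import *
c=np.load("top.npz");p=np.load("bed.npy")
for n,u,z in(("plate rear top, -32",(203,276),.039),("near rim outer, 10",(190,212),.026),("far rim 94",(185,77),.026),("stop 94",(185,70),.028)):
    print(n,w2b(p,ray(c,np.array(u)/4+(285,130)-.37,z)).round(4))
E
```

```text
plate rear top, -32 [[-0.0324 -0.0006  0.039 ]]
near rim outer, 10 [[0.0078 0.003  0.026 ]]
far rim 94 [[0.0889 0.0002 0.026 ]]
stop 94 [[0.0925 0.     0.028 ]]
```

```bash
python3 -c "
from rig import robot
print(robot.close_job(), robot.get_state()['time_s'])"
```

```text
the job is handed in; nothing more can be done
the job is handed in; nothing more can be done
```

The galley is home against the head stop and the gate has dropped shut behind its tray. I handed the job in at about 13 s of the 51 s allowed; no verdict is reported.

**What I did:** With the jaws across the bed, one finger pressed the treadle rod down while the other pushed the push plate. The gate read about 1.0 rad in the top view. That view lost the bar for the last part of the push, but the scene picture at the stop still showed it raised. I pushed until the tool stopped advancing and the push force rose to about 19 N. Then I raised the hand, let the gate shut and moved clear.

**Last checks:**
- **Galley:** the push plate's rear face measures bed x ≈ -32 mm, which is the home value. The tray rim measures 2–5 mm short of home; at this image scale (about 2.4 mm per pixel) that is the limit of the measurement, and the firm stop suggests it is home.
- **Gate and load:** the red bar is back within a pixel of its closed position, between tray and plate. The type and spacer stand in the galley.
- **Robot:** the wrist reads under 1 N, so it is touching nothing.

**Disagreements:**
- **Fingertips:** they sat about 30 mm behind the reported TCP at this opening, more than the description suggests. I found the rod by images and contact force instead.
- **First press:** it dragged sideways on the rod at about 5 N, so I lifted and repeated it.
- **Back-off:** it moved the hand only about 1 mm of the 18 mm commanded before I rose. The final picture shows the galley flat and undisturbed.

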